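# Point out the printing steps to the class

## Task

Show the class, by pointing only, how the heart gets printed: point first at the black barrel of the ink roller, then at the block with the heart on it, and last at the middle of the blank sheet in the printing jig. Each time bring the fingertips, pointing down, to one to four centimetres above the thing and stay there for two seconds; finish while still pointing at the sheet. Touch and move nothing at all, and do not dip down over the flower block or the house block.

Things in the scene. Friction and masses are not known exactly. Their poses are not given: they have to be found in the camera images.
- roller: hand ink roller lying loose in a white ink tray: black rubber barrel 36 mm in diameter and 66 mm long, steel yoke, wooden handle; 148 mm long overall. Origin: at the bottom of the barrel, under the middle of its length; y along the barrel's axis, the handle points to -x of the roller, z up.
- roller_barrel_top (a point): highest point of the roller's barrel, middle of its length, 40 mm above the table: the point to point at. The roller's tray (240 x 160 mm, rim 12 mm high, floor 4 mm above the table) stands left or right of the row of blocks
- heart_block: one of three loose lino printing blocks alike but for the motif: 60 x 60 mm, 29 mm high (wood 22, pale lino 4, raised black motif 3). This one has a heart about 48 mm wide and 44 mm high. Origin: centre of the underside, z up, x and y along the sides. The three form a row across the table in any order, centres 95 mm or more apart, each turned up to 35 degrees
- heart_block_top (a point): centre of the top face of the heart block, 29 mm above the table: the point to point at
- flower_block: one of three loose lino printing blocks alike but for the motif: 60 x 60 mm, 29 mm high (wood 22, pale lino 4, raised black motif 3). This one has a flower of six round petals round a small centre, about 48 mm across. Origin: centre of the underside, z up, x and y along the sides. The three form a row across the table in any order, centres 95 mm or more apart, each turned up to 35 degrees
- flower_block_top (a point): centre of the top face of the flower block, 29 mm above the table
- house_block: one of three loose lino printing blocks alike but for the motif: 60 x 60 mm, 29 mm high (wood 22, pale lino 4, raised black motif 3). This one has a house with roof and chimney, about 46 mm high. Origin: centre of the underside, z up, x and y along the sides. The three form a row across the table in any order, centres 95 mm or more apart, each turned up to 35 degrees
- house_block_top (a point): centre of the top face of the house block, 29 mm above the table
- print_jig: fixed plywood board 240 x 160 x 6 mm with dark wooden stop strips (12 mm wide, up to 14 mm above the table) along its far short end and one long side, holding a blank white sheet 180 x 120 mm. Origin: centre of the underside, x along its length, z up. It stands on the other side of the row of blocks from the ink tray
- sheet_mid (a point): middle of the blank sheet, 7 mm above the table: the point to point at
- ink_bottle: bystander: upright black ink bottle with a white cap, 42 mm in diameter, 100 mm tall, beyond the blocks. Origin: centre of the underside
- baren: bystander: wooden baren (rubbing pad), disc 84 mm across with a knob, 58 mm tall, beyond the blocks. Origin: centre of the underside
- gouge: bystander: lino gouge with a wooden handle and a straight steel shaft, lying on the table between the robot and the blocks, across the robot's front, about 200 mm long and under 35 mm high. Origin: underside, within its length
There are look-alikes about, which are no part of the job. Leave any blue or pink look-alike of the heart_block alone. Leave any blue or purple look-alike of the roller alone.

How it is judged:
On the way, in this order (a step that is already met when the one before it is completed fails the run):
1. the hand points down at the roller's barrel and stays 1.6 s (horizontal distance between the grasp point and roller_barrel_top below 0.025 m and z of the grasp point in the frame of roller_barrel_top between 0.02 and 0.075 m and angle between the grasp point's own z axis and vertical above 2.54 rad), for 1.6 s.
2. the hand points down at the heart block and stays 1.6 s (horizontal distance between the grasp point and heart_block_top below 0.025 m and z of the grasp point in the frame of heart_block_top between 0.02 and 0.075 m and angle between the grasp point's own z axis and vertical above 2.54 rad), for 1.6 s.
3. the hand points down at the middle of the sheet and stays 1.6 s (horizontal distance between the grasp point and sheet_mid below 0.025 m and z of the grasp point in the frame of sheet_mid between 0.02 and 0.075 m and angle between the grasp point's own z axis and vertical above 2.54 rad), for 1.6 s.
At the end, for the whole second after the job is handed in: The hand still points at the sheet: TCP within 25 mm sideways of its middle and 20 to 75 mm above it (the fingertips reach about 19 mm past the TCP), fingers within about 35 degrees of straight down. Blocks, roller, bottle, baren and gouge lie at rest within 4 mm of where they started (all of step 3 and not (distance of any of heart_block, flower_block, house_block, roller, ink_bottle, baren, gouge from where it was at the start of the episode above 0.004 m) and linear speed of each of heart_block, flower_block, house_block, roller, ink_bottle, baren, gouge below 0.02 m/s); the robot touches nothing.
It fails at once if the robot touches something (contact force between any of the fingers, the arm and anything else above 0.3 N).
It fails at once if a block, the roller or a bystander is moved or lifted (more than 4 mm) (distance of any of heart_block, flower_block, house_block, roller, ink_bottle, baren, gouge from where it was at the start of the episode above 0.004 m).
It fails at once if the hand dips down over the flower block or the house block (TCP within 30 mm sideways of its centre and less than 75 mm above its top) ((horizontal distance between the grasp point and flower_block_top below 0.03 m and z of the grasp point in the frame of flower_block_top below 0.075 m) or (horizontal distance between the grasp point and house_block_top below 0.03 m and z of the grasp point in the frame of house_block_top below 0.075 m)).
It also fails if it takes over 58 s, if anything falls off the work surface, if the arm or the gripper's body presses on something with over 40 N, if the wrist force passes 120 N, or if a joint passes its speed limit or range.

## Robot

A 6-joint arm with a two-finger parallel gripper is mounted at the origin on the work surface. World frame = base frame: x ahead of the robot, y to its left, z up, the work surface at z = 0. Lengths are in m, angles in rad, forces in N, time in s.
With the tool pointing down it reaches from about 0.425 to 0.95 m from the base axis. Payload 3.5 kg.
Tool frame: the origin (TCP) lies between the finger pads, 19 mm behind the fingertips; this is the grasp point; z points along the fingers, y is the line along which they close (so a half turn about z gives the same grasp; the last joint's range is limited). The gripper opens to 85 mm and grips with 20 to 120 N. Pads are 22 mm wide; open, the fingers measure 114 mm over their backs; the gripper's body (76 mm by 85 mm) begins 54 mm behind the grasp point. The pads swing forward as they close: fully open they stand 13 mm farther back than shut.
Start: joints at [1.065, 0.286, 1.577, -0, 1.279, -0.15], TCP at [0.235, 0.633, 0.25] pointing down, gripper open.
Joint ranges: [-2.77, 2.77], [-0.9, 2.22], [0.21, 2.48], [-1.53, 4.67], [0.24, 2.81], [-2.84, 2.84]. Speed limits (rad/s): [2.79, 2.79, 3.14, 3.14, 3.14, 3.14].

## Interface

Orientations are given as a unit quaternion [x, y, z, w].
In Python, from plant import ctrl gives the robot as it stands.
- The arm moves only by the tool pendant, called after "Emit:" by a JSON object that holds its "fn" and its "kwargs". Schema: {"type":"object","properties":{"motion":{"type":"array","items":{"type":"array","prefixItems":[{"type":"array","items":{"type":"number"},"minItems":3,"maxItems":3},{"type":"array","items":{"type":"number"},"minItems":3,"maxItems":3},{"type":"number"}],"minItems":3,"maxItems":3},"minItems":1,"maxItems":10},"clamp_n":{"type":"number"},"only":{"type":"string"},"quiet":{"type":"boolean"},"lines":{"type":"string"}},"required":["motion"],"additionalProperties":false}. motion is a list of rows, 1 to 10 of them, each written [[dx, dy, dz], [rx, ry, rz], opening]: dx, dy, dz in parts of the range, where 1.0 means 0.6 m, then a rotation vector rx, ry, rz in fractions of the full range, 1 being 2 pi rad, then the opening from 0.0 (shut) to 1.0 (fully open); each row is the pose to reach, as a shift and turn from the pose commanded when the call began, along the tool's axes at that moment; what a row does not reach only later rows make up. A row lasts 1/8 s, in which the tool goes at most 0.0625 m and 0.188 rad, less where a joint would pass 70% of its speed; a pose out of reach is approached as far as the arm can. The fingers move at their own pace and stop on an object; clamp_n is the grip in N (left out, the last holds). Time passes only in rows, so rows that do not move let the fingers close. The tool returns the time, the measured TCP pose, the force, the opening and the grip force at its end. only (a regular expression) keeps the lines of the reply that match it, lines (a string "A,B") keeps lines A to B, and quiet returns only ok. Shift and turn numbers lie between -1 and 1, and a call with a number outside is refused. Input that does not fit is refused with a message, and nothing moves.
- ctrl.get_state(): the state, without advancing time (a new reading comes with each control period).
- ctrl.read_camera(name): name is "scene" or "top" or "wrist"; returns a dict with "pixels" (420x560x3 uint8, red, green, blue), "camera_matrix" (3x3 intrinsics, pixels), "dist_coeffs" ([k1, k2, p1, p2, k3] as OpenCV has them; the pictures are not rectified), "xyz" and "orientation" of the camera in the world. Camera axes: x right, y down, z forward; pixel columns grow to the right and rows downward; lengths in m; the calibration is good to about 2 mm. A picture is of the moment at which its call begins. There is no depth.
- ctrl.sign_off(): hands the job in; it is judged then, once.
Trained networks look in the newest picture that a camera, given by its name, has taken for a name from the list of things; names that differ only in an ending like _2 or _b are one class to them, and where a whole thing is asked for, a point or a joint stands for the part that bears it (a point fixed in the world has none). Each returns a list of dicts, best first, with "conf" (0 to 1); they miss things now and then, are a little off and sometimes report something else, mostly with a low value. They report only what shows in the picture. A call takes as long as a camera call. They do not tell look-alikes from the thing itself.
- ctrl.recognise(camera, thing): "position" ([x, y, z] in m, in world coordinates, good to about 4 mm: the middle of the surface that is visible of it).
- ctrl.masks_of(camera, thing): "region" (420x560 bool, what is visible of it).
- ctrl.mark_of(camera, thing): "position" ([x, y, z] in m, in world coordinates, good to about 4 mm: a listed point, or the origin of a listed thing).
The state is a dict: "time": time; "qpos": joint angles; "dq": joint speeds; "joint_efforts": joint torques, N m; "eef_pos": TCP position; "tcp_rot": TCP orientation; "contact_force": force on the tool from outside, world axes, zero at the start; "wrist_torque": the same for the moment, N m; "opening": opening from 0.0 (shut) to 1.0 (fully open); "finger_force": force on a finger pad.
Only numpy, scipy, OpenCV 4.12 (cv2) and the standard library are available. Lean on these libraries where they do the work, as an engineer would, in place of code of your own. Each camera call takes 0.05 s, during which the arm holds its last target. There are 200 camera calls.

## Working session

There is one attempt and no reset: what is moved stays moved. The work goes in short steps, Python scripts to look and compute and a tool call to move; the robot and the scene stay as the last step left them, time stands still between calls to the robot, and variables do not carry over. Pictures are saved under pics/ and viewed, at most 10 in all, crops included, and the job is handed in when it is done.

```bash
mkdir -p pics; python3 - <<'E'
from plant import ctrl
import cv2
for n in("top","scene"):
    r=ctrl.read_camera(n); cv2.imwrite(f"pics/{n}1.png",r["pixels"][:,:,::-1]); print(n,r["xyz"],r["orientation"],r["camera_matrix"],r["dist_coeffs"])
    for t in("roller_barrel_top","heart_block_top","flower_block_top","house_block_top","sheet_mid","ink_bottle","baren","gouge"):
        print(t,[(round(d["conf"],2),[round(float(v),3) for v in d["position"]]) for d in ctrl.mark_of(n,t)])
s=ctrl.get_state();print(s["time"],s["eef_pos"],s["tcp_rot"],s["opening"])
E
```

```text
top [0.28135775 0.10360581 1.31628435] [-0.69522805  0.71020788 -0.07825191  0.0783541 ] [[497.62405612   0.         272.42635649]
 [  0.         497.62405612 199.85266036]
 [  0.           0.           1.        ]] [0.02605985 0.         0.         0.         0.        ]
roller_barrel_top [(0.73, [0.472, 0.116, 0.03]), (0.68, [0.776, 0.365, 0.037]), (0.67, [0.485, 0.579, 0.035]), (0.55, [0.519, 0.307, 0.043])]
heart_block_top [(0.91, [0.596, -0.118, 0.027]), (0.74, [0.476, -0.114, 0.029]), (0.61, [0.348, -0.132, 0.03]), (0.16, [0.472, 0.116, 0.029])]
flower_block_top [(0.77, [0.472, 0.114, 0.031])]
house_block_top [(0.83, [0.469, 0.012, 0.033])]
sheet_mid [(0.75, [0.547, -0.305, 0.005])]
ink_bottle [(0.48, [0.467, 0.118, -0.002])]
baren [(0.66, [0.779, 0.185, 0.003]), (0.44, [0.532, -0.308, -0.004])]
gouge [(0.82, [0.375, 0.059, 0.002])]
scene [1.66310654 0.03618711 0.74659338] [ 0.64845909  0.59205971 -0.32858284 -0.34784971] [[404.5592599    0.         283.73778736]
 [  0.         404.5592599  212.19936643]
 [  0.           0.           1.        ]] [-0.07884684  0.          0.          0.          0.        ]
roller_barrel_top [(0.84, [0.775, 0.368, 0.037]), (0.62, [0.521, 0.305, 0.041]), (0.54, [0.486, 0.577, 0.038])]
heart_block_top [(0.67, [0.593, -0.116, 0.028]), (0.64, [0.476, -0.115, 0.028]), (0.55, [0.35, -0.129, 0.027])]
flower_block_top [(0.81, [0.467, 0.116, 0.029])]
house_block_top [(0.83, [0.467, 0.009, 0.034])]
sheet_mid [(0.8, [0.549, -0.299, 0.007]), (0.64, [0.467, 0.009, 0.032])]
ink_bottle [(0.83, [0.756, -0.16, -0.002])]
baren [(0.87, [0.779, 0.186, 0.001])]
gouge [(0.69, [0.467, 0.115, 0.027]), (0.65, [0.379, 0.059, -0.001])]
0.9 [0.2350917  0.63273054 0.25005012] [ 1.76969822e-01  9.84216278e-01  1.77123817e-05 -2.42917384e-07] 0.9998404415727219
```

View pics/top1.png

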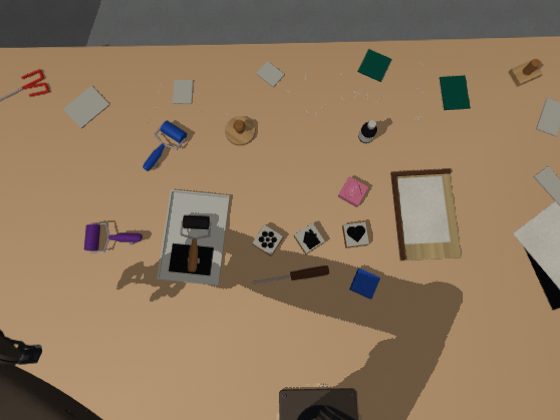

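View pics/scene1.png

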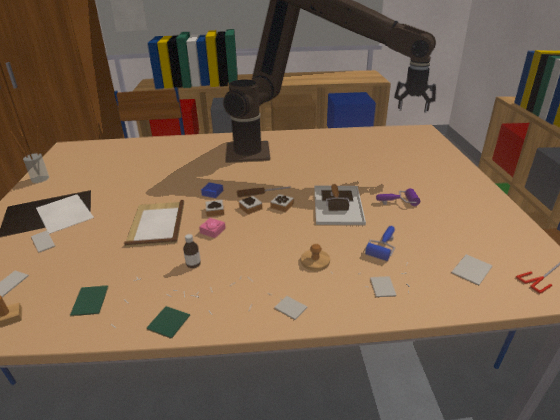

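The top picture shows three rollers: blue (172,132), purple (92,237) and the black barrel in the white tray (196,222). The black one in the tray fits. There are three hearts: pink (353,191), blue (365,283) and the pale block with a black heart (356,234) in the row with the flower (267,239) and the house (310,238). The black heart fits. The sheet is at (424,209), the bottle at (369,130) and the gouge at about (300,274). I'll confirm in one enlarged crop and measure from pixels.

```bash
python3 - <<'E'
from plant import ctrl
import cv2,numpy as np
from scipy.spatial.transform import Rotation as R
r=ctrl.read_camera("top");im=r["pixels"]
cv2.imwrite("pics/crop1.png",cv2.resize(im[165:295,155:465,::-1],None,fx=2.58,fy=2.58,interpolation=cv2.INTER_CUBIC))
def w(u,v,z):
    p=cv2.undistortPoints(np.array([[[u,v]]],float),r["camera_matrix"],r["dist_coeffs"])[0,0]
    d=R.from_quat(r["orientation"]).apply([p[0],p[1],1]);c=np.array(r["xyz"]);return np.round(c+d*(z-c[2])/d[2],3)
for n,t,z in(("barrel",(196,222),.035),("heart",(356,234),.029),("flower",(267.5,239.5),.029),("house",(310,238),.029),("sheet",(424,209.5),.007),("bottle",(371,125),.1)): print(n,w(*t,z))
for t,z in(("roller_barrel_top",.036),("heart_block_top",.029),("sheet_mid",.007)):
    for m in ctrl.masks_of("top",t):
        g=m["region"];v,u=np.nonzero(g);(c,s,a)=cv2.minAreaRect(np.c_[u,v].astype(np.float32))
        print(t,round(m["conf"],2),g.sum(),np.round(c),np.round(s),w(*c,z))
s=ctrl.get_state();print(R.from_quat(s["tcp_rot"]).as_matrix().round(3))
E
```

```text
barrel [0.515 0.302 0.035]
heart [ 0.476 -0.115  0.029]
flower [0.466 0.116 0.029]
house [0.468 0.005 0.029]
sheet [ 0.542 -0.304  0.007]
bottle [ 0.749 -0.158  0.1  ]
roller_barrel_top 0.97 778 [113. 237.] [30. 58.] [0.481 0.515 0.036]
roller_barrel_top 0.94 593 [160. 145.] [27. 54.] [0.729 0.401 0.036]
heart_block_top 0.91 545 [355. 234.] [23. 24.] [ 0.475 -0.113  0.029]
heart_block_top 0.82 623 [365. 283.] [25. 25.] [ 0.348 -0.13   0.029]
heart_block_top 0.63 510 [353. 191.] [22. 24.] [ 0.591 -0.114  0.029]
sheet_mid 0.57 5332 [426. 214.] [93. 62.] [ 0.529 -0.308  0.007]
[[-0.937  0.348 -0.   ]
 [ 0.348  0.937 -0.   ]
 [ 0.    -0.    -1.   ]]
```

View pics/crop1.png

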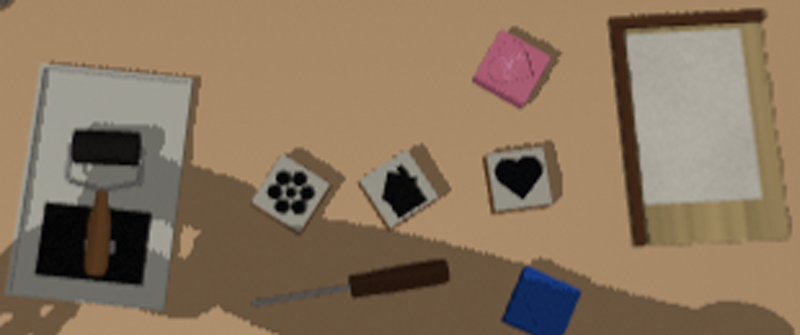

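The crop confirms it: barrel at crop (106,146), black heart on a pale block at (519,178), sheet middle at (693,115). The pixel rays agree with the marks to within 6 mm:
- **barrel:** (0.518, 0.304), top at 0.040
- **heart:** (0.476, -0.115), top at 0.029
- **sheet:** (0.545, -0.303), top at 0.007

All three are within reach. I'll travel high to the roller first.

Careful with the scale: shifts go in shares of 0.6 m and turns go in shares of 2 pi rad. That gives: -0.38 m is -0.6333, -0.25 m is -0.4167.

Emit:
{"fn": "pendant", "kwargs": {"motion": [[[-0.0333, -0.0167, 0], [0, 0, 0], 0.2], [[-0.1, -0.055, 0], [0, 0, 0], 0.2], [[-0.175, -0.0967, 0], [0, 0, 0], 0.2], [[-0.25, -0.1383, 0], [0, 0, 0], 0.2], [[-0.3333, -0.1833, 0], [0, 0, 0], 0.2], [[-0.4167, -0.23, 0], [0, 0, 0], 0.2], [[-0.5, -0.2767, 0], [0, 0, 0], 0.2], [[-0.575, -0.3167, 0], [0, 0, 0], 0.2], [[-0.6167, -0.34, 0], [0, 0, 0], 0.2], [[-0.6333, -0.35, 0], [0, 0, 0], 0.2]]}}

```text
time: 2.35
eef_pos: [0.5192, 0.301, 0.25]
tcp_rot: [0.178, 0.984, -0.0, 0.0]
contact_force: [0.3, 0.3, 0.1]
opening: 0.2
finger_force: 0.0
```

To row units: 0.162 m is 0.27, 0.155 m is 0.2583.

Emit:
{"fn": "pendant", "kwargs": {"motion": [[[0, 0.0033, 0.0167], [0, 0, 0], 0.2], [[0, 0.0033, 0.05], [0, 0, 0], 0.2], [[0, 0.0033, 0.1], [0, 0, 0], 0.2], [[0, 0.0033, 0.15], [0, 0, 0], 0.2], [[0, 0.0033, 0.2], [0, 0, 0], 0.2], [[0, 0.0033, 0.2333], [0, 0, 0], 0.2], [[0, 0.0033, 0.2583], [0, 0, 0], 0.2], [[0, 0.0033, 0.27], [0, 0, 0], 0.2], [[0, 0.0033, 0.27], [0, 0, 0], 0.2], [[0, 0.0033, 0.27], [0, 0, 0], 0.2]]}}

```text
time: 3.6
eef_pos: [0.5196, 0.3056, 0.0892]
tcp_rot: [0.177, 0.984, 0.001, 0.001]
contact_force: [0.6, 0.4, -0.0]
opening: 0.198
finger_force: 0.0
```

```bash
python3 - <<'E'
from plant import ctrl
import cv2
for n in("wrist","scene"):
    r=ctrl.read_camera(n);cv2.imwrite(f"pics/{n}_roller.png",r["pixels"][:,:,::-1])
    print([(round(d["conf"],2),[round(float(v),3) for v in d["position"]]) for d in ctrl.mark_of(n,"roller_barrel_top")])
print(ctrl.get_state()["eef_pos"])
E
```

```text
[(0.56, [0.519, 0.301, 0.04])]
[(0.73, [0.485, 0.577, 0.039]), (0.52, [0.523, 0.3, 0.037])]
[0.51931148 0.30550039 0.08883873]
```

View pics/wrist_roller.png

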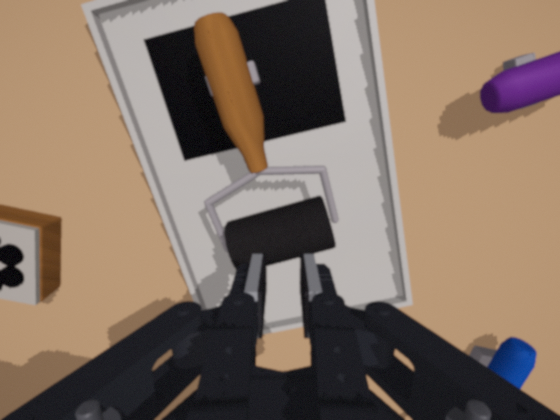

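The wrist view shows the fingertips (255–310, 258) just above the black barrel (280,232). The re-measured mark is 5 mm from the TCP, so I'll hold for two seconds.

To row units: -0.002 m is -0.0033.

Emit:
{"fn": "pendant", "kwargs": {"motion": [[[0, -0.0033, 0], [0, 0, 0], 0.2], [[0, -0.0033, 0], [0, 0, 0], 0.2], [[0, -0.0033, 0], [0, 0, 0], 0.2], [[0, -0.0033, 0], [0, 0, 0], 0.2], [[0, -0.0033, 0], [0, 0, 0], 0.2], [[0, -0.0033, 0], [0, 0, 0], 0.2], [[0, -0.0033, 0], [0, 0, 0], 0.2], [[0, -0.0033, 0], [0, 0, 0], 0.2]]}}

```text
time: 4.8
eef_pos: [0.5181, 0.3035, 0.088]
tcp_rot: [0.177, 0.984, -0.0, -0.0]
contact_force: [-0.2, 0.5, -0.2]
opening: 0.198
finger_force: 0.0
```

Emit:
{"fn": "pendant", "kwargs": {"motion": [[[0, 0, 0], [0, 0, 0], 0.2], [[0, 0, 0], [0, 0, 0], 0.2], [[0, 0, 0], [0, 0, 0], 0.2], [[0, 0, 0], [0, 0, 0], 0.2], [[0, 0, 0], [0, 0, 0], 0.2], [[0, 0, 0], [0, 0, 0], 0.2], [[0, 0, 0], [0, 0, 0], 0.2], [[0, 0, 0], [0, 0, 0], 0.2], [[0, 0, 0], [0, 0, 0], 0.2]]}}

```text
time: 5.92
eef_pos: [0.5181, 0.3035, 0.088]
tcp_rot: [0.177, 0.984, -0.0, -0.0]
contact_force: [0.0, -0.1, -0.2]
opening: 0.201
finger_force: 0.0
```

Emit:
{"fn": "pendant", "kwargs": {"motion": [[[0, 0, -0.0333], [0, 0, 0], 0.2], [[0, 0, -0.0833], [0, 0, 0], 0.2], [[0, 0, -0.1333], [0, 0, 0], 0.2], [[0, 0, -0.1833], [0, 0, 0], 0.2], [[0, 0, -0.225], [0, 0, 0], 0.2], [[0, 0, -0.2583], [0, 0, 0], 0.2], [[0, 0, -0.27], [0, 0, 0], 0.2]]}}

```text
time: 6.8
eef_pos: [0.5188, 0.3038, 0.2525]
tcp_rot: [0.177, 0.984, 0.001, 0.002]
contact_force: [-0.3, 0.6, -0.7]
opening: 0.2
finger_force: 0.0
```

To row units: -0.408 m is -0.68, -0.396 m is -0.66.

Emit:
{"fn": "pendant", "kwargs": {"motion": [[[-0.0083, -0.0333, 0], [0, 0, 0], 0.2], [[-0.0267, -0.1033, 0], [0, 0, 0], 0.2], [[-0.0483, -0.1867, 0], [0, 0, 0], 0.2], [[-0.07, -0.27, 0], [0, 0, 0], 0.2], [[-0.0917, -0.3533, 0], [0, 0, 0], 0.2], [[-0.1133, -0.4367, 0], [0, 0, 0], 0.2], [[-0.135, -0.52, 0], [0, 0, 0], 0.2], [[-0.1567, -0.6033, 0], [0, 0, 0], 0.2], [[-0.17, -0.66, 0], [0, 0, 0], 0.2], [[-0.1767, -0.68, 0], [0, 0, 0], 0.2]]}}

```text
time: 8.05
eef_pos: [0.4738, -0.1178, 0.2485]
tcp_rot: [0.179, 0.984, 0.0, -0.001]
contact_force: [0.7, -1.6, -0.7]
opening: 0.195
finger_force: 0.0
```

Emit:
{"fn": "pendant", "kwargs": {"motion": [[[0, 0, 0], [0, 0, 0], 0.2], [[0, 0, 0], [0, 0, 0], 0.2]]}}

```text
time: 8.3
eef_pos: [0.4752, -0.115, 0.2495]
tcp_rot: [0.177, 0.984, 0.0, -0.0]
contact_force: [0.4, 0.1, 0.4]
opening: 0.2
finger_force: 0.0
```

Target TCP z is 0.029 + 0.046 = 0.075, so I go down 0.175.

To row units: 0.175 m is 0.2917, 0.167 m is 0.2783.

Emit:
{"fn": "pendant", "kwargs": {"motion": [[[0, 0, 0.0167], [0, 0, 0], 0.2], [[0, 0, 0.0583], [0, 0, 0], 0.2], [[0, 0, 0.1083], [0, 0, 0], 0.2], [[0, 0, 0.1583], [0, 0, 0], 0.2], [[0, 0, 0.2083], [0, 0, 0], 0.2], [[0, 0, 0.25], [0, 0, 0], 0.2], [[0, 0, 0.2783], [0, 0, 0], 0.2], [[0, 0, 0.2917], [0, 0, 0], 0.2], [[0, 0, 0.2917], [0, 0, 0], 0.2], [[0, 0, 0.2917], [0, 0, 0], 0.2]]}}

```text
time: 9.55
eef_pos: [0.4762, -0.1162, 0.076]
tcp_rot: [0.177, 0.984, -0.0, 0.001]
contact_force: [-0.1, 0.6, -0.2]
opening: 0.199
finger_force: 0.0
```

```bash
python3 - <<'E'
from plant import ctrl
import cv2
for n in("wrist","top"):
    r=ctrl.read_camera(n);cv2.imwrite(f"pics/{n}_heart.png",r["pixels"][:,:,::-1])
    print([(round(d["conf"],2),[round(float(v),3) for v in d["position"]]) for d in ctrl.mark_of(n,"heart_block_top")])
print(ctrl.get_state()["eef_pos"])
E
```

```text
[(0.74, [0.478, -0.114, 0.029]), (0.73, [0.352, -0.13, 0.03])]
[(0.92, [0.595, -0.118, 0.03]), (0.57, [0.469, 0.117, 0.029]), (0.4, [0.375, 0.057, 0.003])]
[ 0.47583909 -0.11610684  0.07576599]
```

View pics/wrist_heart.png

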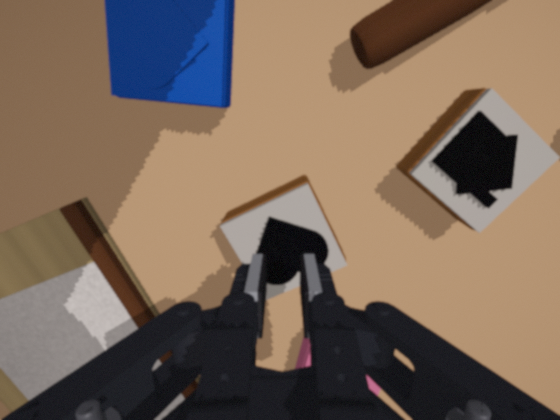

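The wrist view shows the fingertips (282,258) over the black heart (290,248), with blue at (170,50) and the house at (480,155) well clear. I'll hold, lift and cross to the sheet.

Emit:
{"fn": "pendant", "kwargs": {"motion": [[[0, 0, 0], [0, 0, 0], 0.2], [[0, 0, 0], [0, 0, 0], 0.2], [[0, 0, 0], [0, 0, 0], 0.2], [[0, 0, 0], [0, 0, 0], 0.2], [[0, 0, 0], [0, 0, 0], 0.2], [[0, 0, 0], [0, 0, 0], 0.2], [[0, 0, 0], [0, 0, 0], 0.2], [[0, 0, 0], [0, 0, 0], 0.2]]}}

```text
time: 10.75
eef_pos: [0.4754, -0.1159, 0.075]
tcp_rot: [0.177, 0.984, -0.0, -0.0]
contact_force: [0.0, -0.5, -0.3]
opening: 0.2
finger_force: 0.0
```

Emit:
{"fn": "pendant", "kwargs": {"motion": [[[0, 0, 0], [0, 0, 0], 0.2], [[0, 0, 0], [0, 0, 0], 0.2], [[0, 0, 0], [0, 0, 0], 0.2], [[0, 0, 0], [0, 0, 0], 0.2], [[0, 0, 0], [0, 0, 0], 0.2], [[0, 0, 0], [0, 0, 0], 0.2], [[0, 0, 0], [0, 0, 0], 0.2], [[0, 0, 0], [0, 0, 0], 0.2], [[0, 0, 0], [0, 0, 0], 0.2]]}}

```text
time: 11.88
eef_pos: [0.4754, -0.1159, 0.075]
tcp_rot: [0.177, 0.984, -0.0, -0.0]
contact_force: [0.8, -0.4, -0.1]
opening: 0.196
finger_force: 0.0
```

Emit:
{"fn": "pendant", "kwargs": {"motion": [[[0, 0, -0.0333], [0, 0, 0], 0.2], [[0, 0, -0.0833], [0, 0, 0], 0.2], [[0, 0, -0.1333], [0, 0, 0], 0.2], [[0, 0, -0.175], [0, 0, 0], 0.2], [[0, 0, -0.2], [0, 0, 0], 0.2], [[0, 0, -0.2083], [0, 0, 0], 0.2]]}}

```text
time: 12.62
eef_pos: [0.4756, -0.116, 0.2008]
tcp_rot: [0.177, 0.984, -0.0, 0.001]
contact_force: [-0.3, -0.3, -0.6]
opening: 0.197
finger_force: 0.0
```

Emit:
{"fn": "pendant", "kwargs": {"motion": [[[-0.0133, -0.015, 0], [0, 0, 0], 0.2], [[-0.04, -0.0467, 0], [0, 0, 0], 0.2], [[-0.075, -0.0867, 0], [0, 0, 0], 0.2], [[-0.11, -0.1283, 0], [0, 0, 0], 0.2], [[-0.145, -0.1683, 0], [0, 0, 0], 0.2], [[-0.18, -0.21, 0], [0, 0, 0], 0.2], [[-0.2033, -0.2383, 0], [0, 0, 0], 0.2], [[-0.2167, -0.2533, 0], [0, 0, 0], 0.2], [[-0.2167, -0.2533, 0], [0, 0, 0], 0.2]]}}

```text
time: 13.75
eef_pos: [0.5441, -0.3047, 0.199]
tcp_rot: [0.178, 0.984, 0.0, -0.001]
contact_force: [-0.4, -0.0, 0.5]
opening: 0.202
finger_force: 0.0
```

Target z is 0.007 + 0.046 = 0.053, so I go down 0.147.

To row units: 0.147 m is 0.245, 0.14 m is 0.2333.

Emit:
{"fn": "pendant", "kwargs": {"motion": [[[0, 0, 0.0167], [0, 0, 0], 0.2], [[0, 0, 0.05], [0, 0, 0], 0.2], [[0, 0, 0.0917], [0, 0, 0], 0.2], [[0, 0, 0.1333], [0, 0, 0], 0.2], [[0, 0, 0.175], [0, 0, 0], 0.2], [[0, 0, 0.2117], [0, 0, 0], 0.2], [[0, 0, 0.2333], [0, 0, 0], 0.2], [[0, 0, 0.245], [0, 0, 0], 0.2], [[0, 0, 0.245], [0, 0, 0], 0.2], [[0, 0, 0.245], [0, 0, 0], 0.2]]}}

```text
time: 15.0
eef_pos: [0.5449, -0.3041, 0.054]
tcp_rot: [0.177, 0.984, -0.0, 0.001]
contact_force: [-0.2, -0.0, -0.3]
opening: 0.199
finger_force: 0.0
```

```bash
python3 - <<'E'
from plant import ctrl
import cv2
for n in("wrist","scene"):
    r=ctrl.read_camera(n);cv2.imwrite(f"pics/{n}_sheet.png",r["pixels"][:,:,::-1])
    print([(round(d["conf"],2),[round(float(v),3) for v in d["position"]]) for d in ctrl.mark_of(n,"sheet_mid")])
print(ctrl.get_state()["eef_pos"])
E
```

```text
[(0.66, [0.542, -0.305, 0.009])]
[(0.93, [0.544, -0.301, 0.007]), (0.37, [0.465, 0.01, 0.034]), (0.22, [0.469, 0.119, 0.002])]
[ 0.54465259 -0.30395362  0.05380413]
```

View pics/wrist_sheet.png

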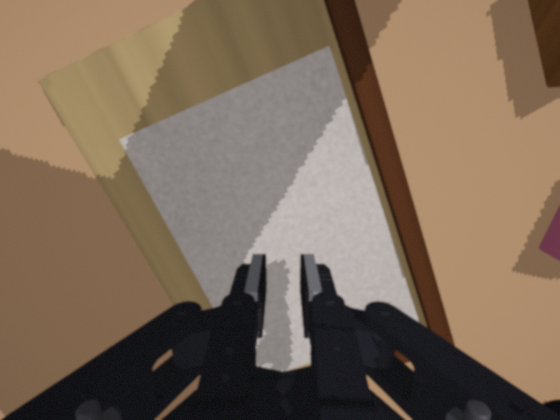

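View pics/scene_sheet.png

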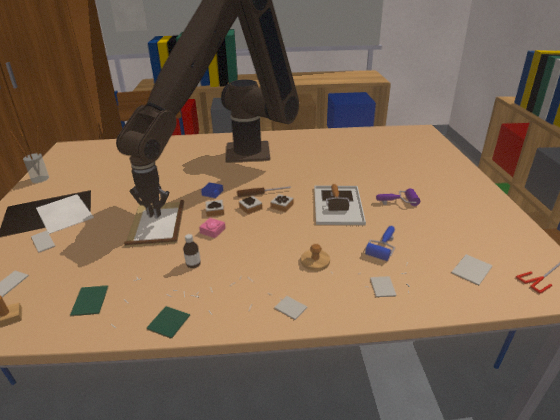

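The fingertips (scene 155,215; wrist 282,258) hover over the middle of the sheet, the marks agree to within 3 mm, and nothing has been displaced. I'll hold for over two seconds and hand in.

Emit:
{"fn": "pendant", "kwargs": {"motion": [[[0, 0, 0], [0, 0, 0], 0.2], [[0, 0, 0], [0, 0, 0], 0.2], [[0, 0, 0], [0, 0, 0], 0.2], [[0, 0, 0], [0, 0, 0], 0.2], [[0, 0, 0], [0, 0, 0], 0.2], [[0, 0, 0], [0, 0, 0], 0.2], [[0, 0, 0], [0, 0, 0], 0.2], [[0, 0, 0], [0, 0, 0], 0.2], [[0, 0, 0], [0, 0, 0], 0.2]]}}

```text
time: 16.32
eef_pos: [0.5443, -0.3036, 0.053]
tcp_rot: [0.177, 0.984, 0.0, 0.0]
contact_force: [0.7, -0.6, -0.9]
opening: 0.199
finger_force: 0.0
```

Emit:
{"fn": "pendant", "kwargs": {"motion": [[[0, 0, 0], [0, 0, 0], 0.2], [[0, 0, 0], [0, 0, 0], 0.2], [[0, 0, 0], [0, 0, 0], 0.2], [[0, 0, 0], [0, 0, 0], 0.2], [[0, 0, 0], [0, 0, 0], 0.2], [[0, 0, 0], [0, 0, 0], 0.2], [[0, 0, 0], [0, 0, 0], 0.2], [[0, 0, 0], [0, 0, 0], 0.2], [[0, 0, 0], [0, 0, 0], 0.2]]}}

```text
time: 17.45
eef_pos: [0.5443, -0.3036, 0.053]
tcp_rot: [0.177, 0.984, -0.0, 0.0]
contact_force: [0.3, -1.1, 0.8]
opening: 0.199
finger_force: 0.0
```

```bash
python3 -c "from plant import ctrl; print(ctrl.sign_off())"
```

```text
the job is handed in; nothing more can be done
None
```

I pointed at the black roller barrel, the black heart block and the middle of the sheet in that order, holding over two seconds at each with no sign of contact, and handed in still pointing at the sheet; sign-off returned no verdict.

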